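# Hook on the palette cover

## Robot

A 7-joint arm with a two-finger parallel gripper is mounted at the origin on the work surface. World frame = base frame: x ahead of the robot, y to its left, z up, the work surface at z = 0. Lengths are in m, angles in rad, forces in N, time in s.
With the tool pointing down it reaches from about 0.425 to 0.875 m from the base axis. Payload 4.7 kg.
Tool frame: the origin (TCP) lies midway between the tips of the shut fingers; the grasp point (between the pads) lies 19 mm behind it; z points along the fingers, y is the direction in which the jaws open and shut (so a half turn about z gives the same grasp; the last joint's range is limited). The gripper opens to 87 mm and grips with 3 to 60 N. Pads are 19 mm wide; open, the fingers measure 117 mm over their backs; the gripper's body (75 mm by 190 mm) begins 51 mm behind the grasp point.
Start: joints at [-1.121, 0.321, -0.07, 1.45, 0.023, 1.371, -0.057], TCP at [0.274, 0.589, 0.223] pointing down, gripper open.
Joint ranges: [-2.86, 2.86], [-0.3, 2.09], [-1.38, 1.24], [0.06, 2.45], [-1.56, 4.7], [0.09, 2.05], [-2.69, 2.69]. Speed limits (rad/s): [2.57, 2.57, 3.14, 3.14, 3.14, 3.14, 3.14].

## Interface

Orientations are given as a rotation vector (axis times angle).
In Python, from bench import get_state, eyes, job gives the robot as it stands. The module is installed in compiled form; this text tells all that it offers.
- The arm moves only by the shell command python3 -m jog 'ROWS' [FORCE]. ROWS is JSON, a list that holds one entry, the list of rows, each a list of 5 numbers: the opening, from 0 (shut) to 1 (fully open), then the shift along the tool's x, y, z in units of 40 mm (1.0 is 40 mm), then the turn about the tool's z in units of 5 degrees (1.0 is 5 degrees). In form: [[[jaw, dx, dy, dz, turn], ...]]. A call has 1 to 10 rows; each row shifts and turns the commanded pose from where the row before left it, along the tool's axes as they then stand; what a row does not reach is not made up. A row lasts 1/8 s, in which the tool goes at most 62.5 mm and 10.7 degrees, less where a joint would pass 70% of its speed; a pose out of reach is approached as far as the arm can. A call is refused whole if a number of a shift passes 1 or a number of a turn 1, either way. A call with a gripper value outside its range is refused whole. The fingers move at their own pace and stop on an object; FORCE is the grip in N (left out, the last holds). Time passes only in rows, so rows that do not move let the fingers close. It gives the time, the measured TCP pose, the force and the opening at its end, in the units of the state.
- get_state(): the state, without advancing time (a new reading comes with each control period).
- eyes.get_image(name): name is "side" or "top"; returns (picture, depth): 384x512x3 uint8, red, green, blue; 384x512 float32, m along the optical axis (not along the pixel's ray), 0 where there is no reading.
- eyes.camera_params(name): a dict with "camera_matrix" (3x3 intrinsics, pixels), "pose" (4x4, takes a point from camera to world coordinates). Camera axes: x right, y down, z forward; pixel columns grow to the right and rows downward; lengths in m; the calibration is good to about 2 mm. A picture is of the moment at which its call begins. camera_params takes no time and is no camera call.
- job.close_job(): hands the job in, once; it reports no verdict.
The state is a dict: "time": time; "joint_positions": joint angles; "qd": joint speeds; "joint_torque": joint torques, N m; "position": TCP position; "tool_rot": TCP orientation; "ft_force": force on the tool from outside, world axes, zero at the start; "torque": the same for the moment, N m; "grip_width": opening from 0.0 (shut) to 1.0 (fully open).
Only numpy, scipy, OpenCV 4.12 (cv2) and the standard library are available. Lean on these libraries where they do the work, as an engineer would, in place of code of your own. Each camera call takes 0.05 s, during which the arm holds its last target. There are 200 camera calls.

## Task

Close the paint tray with the dark red cover: keep the cover tilted, tongue edge down, as you hook its cream-coloured tongue in under the tray's red lip, then swing the other end down so that the cover lies flat on the tray's rim, square to it and centred across it. Leave the white cover where it lies.

Things in the scene. Friction and masses are not known exactly. Their poses are not given: they have to be found in the camera images.
- cover_grip (a point): Centre of the pale wooden handle of the dark red cover, a loose 4 mm plate, 120 (x) by 114 mm (y), 60 to 125 g, lying flat, handle up. Handle: 16 mm (x) by 40 mm (y), from 4 to 40 mm above the plate's underside, over its middle; this point is 22 mm above the underside. Pinch it here or a few mm higher. Axes: z up, -x towards the cream tongue edge (at the start about nearest the robot).
- cover_tongue (a point): Middle of the tip of the cover's tongue: the cream-coloured outer 20 mm of the plate at its -x end, 114 mm wide and 4 mm thick like the rest. The point is on the edge, half-way through the thickness: 60 mm towards -x and 20 mm below the handle centre, in the cover's axes.
- tray: Open grey palette tray with six paint wells, fixed to the table, 156 (x) by 120 mm (y). Origin on the table near its middle, z up. The cover rests on its flat rim, 30 mm above the origin. On its -x end (about nearest the robot) stands a dark red hood with a lip. At the +x end a stop 30 mm wide, 8 mm high stands on the rim, inner face at x = +68 mm. Closed, the tongue tip is at x = -62 to -52 mm.
- lip_mouth (a point): Middle of the mouth of the slot under the red lip, which runs the tray's whole width: at x = -44 mm, 40 mm above the table; axes of the tray. The slot opens towards +x, is 20 mm high (rim at 30 mm, lip's underside at 50 mm, lip's top at 55 mm) and 18 mm deep to the hood's upright wall at x = -62 mm.
- spare_grip (a point): Centre of the handle of a white cover with a blue-grey tongue, the same shape and size as the red one, lying loose on the table: not for this tray. The point is 22 mm above the table.

How it is judged:
By the outcome, as a careful person would: the job done as asked, in the order asked, and still so for the second after the job is handed in, with the robot touching nothing.
It also fails if it takes over 45 s, if anything falls off the work surface, if the arm or the gripper's body presses on something with over 40 N, if the wrist force passes 120 N, or if a joint passes its speed limit or range.

## Working session

There is one attempt and no reset: what is moved stays moved. The work goes in short steps, Python scripts to look and compute and a shell command to move; the robot and the scene stay as the last step left them, time stands still between calls to the robot, and variables do not carry over. Pictures are saved under pics/ and viewed, about 8 in all and at most 12, crops included, and the job is handed in when it is done.

```bash
mkdir -p pics
python3 - <<'E'
from bench import get_state, eyes
import cv2, numpy as np
print({k:np.round(v,3).tolist() for k,v in get_state().items()})
ims=[]
for n in("side","top"):
    p,d=eyes.get_image(n); c=eyes.camera_params(n)
    np.savez(f"{n}0.npz",p=p,d=d,K=c["camera_matrix"],T=c["pose"])
    print(n,np.round(c["camera_matrix"],1).tolist(),np.round(c["pose"],3).tolist()); 
    cv2.imwrite(f"pics/{n}0.png",p[:,:,::-1])
E
```

```text
{'time': 0.0, 'joint_positions': [-1.121, 0.322, -0.07, 1.452, 0.023, 1.371, -0.057], 'qd': [-0.001, -0.001, -0.001, 0.001, -0.0, 0.001, -0.0], 'joint_torque': [0.0, -49.13, -0.404, -31.253, -0.064, 0.044, 0.0], 'position': [0.274, 0.589, 0.221], 'tool_rot': [-0.679, -3.067, 0.003], 'ft_force': [0.156, -0.231, -0.64], 'torque': [0.011, 0.012, 0.039], 'grip_width': 0.999}
side [[352.1, 0.0, 254.8], [0.0, 352.1, 192.8], [0.0, 0.0, 1.0]] [[-0.956, -0.185, 0.226, 0.301], [-0.292, 0.58, -0.761, 0.588], [0.01, -0.793, -0.609, 0.525], [0.0, 0.0, 0.0, 1.0]]
top [[482.6, 0.0, 253.3], [0.0, 482.6, 187.9], [0.0, 0.0, 1.0]] [[-0.001, -0.999, 0.048, 0.419], [-1.0, 0.001, 0.002, 0.007], [-0.002, -0.048, -0.999, 1.16], [0.0, 0.0, 0.0, 1.0]]
```

View pics/top0.png

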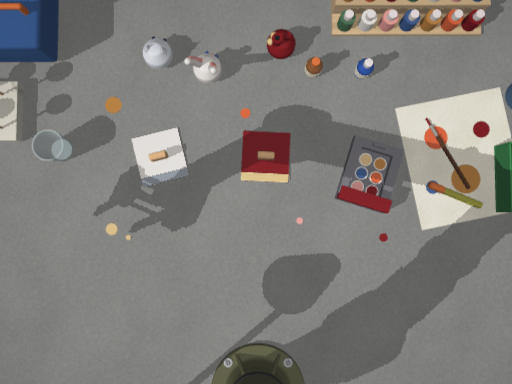

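View pics/side0.png

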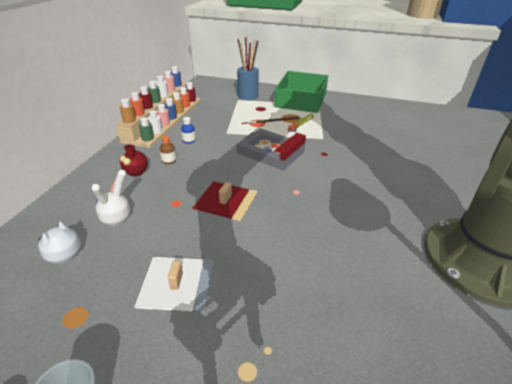

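The top view shows the red cover at about (266,157) with its tongue towards the robot at (265,178). The tray is at about (367,173) with its hood at (364,200), and the white cover is at (160,155). The side view agrees. The rows can't tilt the tool. So I'll pinch the handle with the jaws along y and let the cover pivot between the pads, by lowering its +x end onto the hood's top.

```bash
cat > h.py <<'E'
import numpy as np, cv2
def load(n):
    z=np.load(n+".npz"); return z["p"],z["d"],z["K"],z["T"]
def grab(n,tag):
    from bench import eyes
    p,d=eyes.get_image(n); c=eyes.camera_params(n)
    np.savez(tag+".npz",p=p,d=d,K=c["camera_matrix"],T=c["pose"]); cv2.imwrite(f"pics/{tag}.png",p[:,:,::-1]); return load(tag)
def ray(uv,K,T,z):
    uv=np.atleast_2d(uv).astype(float); r=np.c_[(uv-K[:2,2])/K[[0,1],[0,1]],np.ones(len(uv))]@T[:3,:3].T
    return T[:3,3]+r*((z-T[2,3])/r[:,2])[:,None]
def blobs(p,lo,hi,roi,amin=25):
    h=cv2.cvtColor(p,cv2.COLOR_RGB2HSV); m=cv2.inRange(h,lo,hi)
    x0,y0,x1,y1=roi; k=np.zeros_like(m); k[y0:y1,x0:x1]=m[y0:y1,x0:x1]
    c,_=cv2.findContours(k,cv2.RETR_EXTERNAL,cv2.CHAIN_APPROX_NONE)
    return sorted([q for q in c if cv2.contourArea(q)>=amin],key=cv2.contourArea,reverse=True)
E
python3 - <<'E'
from h import *
p,d,K,T=load("top0")
def show(name,c,z):
    w=ray(c[:,0,:],K,T,z)[:,:2]; r=cv2.minAreaRect((w*1000).astype(np.float32))
    print(name,"area",cv2.contourArea(c),"ctr",np.round(r[0],1),"size",np.round(r[1],1),"ang",round(r[2],1)); print("  box",np.round(cv2.boxPoints(r)).tolist())
roi=(225,115,305,200)
for n,lo,hi,z in(("cream",(12,60,150),(35,255,255),.004),("red",(0,150,40),(8,255,170),.004),("red2",(170,150,40),(180,255,170),.004)):
    for c in blobs(p,lo,hi,roi): show(n,c,z)
for lo,hi in(((0,150,40),(8,255,200)),((170,150,40),(180,255,200))):
    for c in blobs(p,lo,hi,(325,180,405,220)): show("hood",c,.055)
# handle
for c in blobs(p,(5,40,100),(30,200,255),(250,145,285,166)): show("handle",c,.04)
for n,(x,y) in dict(handle=(266,155),cover=(255,145),tongue=(265,178),hood=(364,200),well=(363,172)).items():
    print(n,p[y,x],d[y,x])
big=lambda a,b,c_,e:cv2.resize(p[b:e,a:c_],None,fx=5,fy=5,interpolation=cv2.INTER_CUBIC)
cv2.imwrite("pics/crop0.png",np.hstack([big(235,125,300,215),big(325,125,415,215)])[:,:,::-1])
E
```

```text
cream area 351.0 ctr [501.4 -17.7] size [113.4  20.8] ang 86.7
  box [[488.0, -74.0], [509.0, -75.0], [515.0, 38.0], [494.0, 40.0]]
cream area 64.5 ctr [555.2 -20.5] size [36.1 12.1] ang 89.9
  box [[549.0, -39.0], [561.0, -39.0], [561.0, -2.0], [549.0, -2.0]]
red2 area 1777.0 ctr [561.3 -20.4] size [112.4  97.4] ang 87.2
  box [[510.0, -74.0], [607.0, -79.0], [613.0, 33.0], [515.0, 38.0]]
hood area 695.0 ctr [ 455.2 -247.1] size [121.7  48.3] ang 72.8
  box [[414.0, -298.0], [460.0, -312.0], [496.0, -196.0], [450.0, -182.0]]
handle area 128.0 ctr [549.8 -19.7] size [39.6 18.7] ang 89.9
  box [[540.0, -39.0], [559.0, -39.0], [559.0, 0.0], [540.0, 0.0]]
handle [166 133 100] 1.1244286
cover [100  30  35] 1.165363
tongue [220 196 144] 1.159727
hood [131  36  42] 1.102696
well [ 55  77 112] 1.1435362
```

View pics/crop0.png

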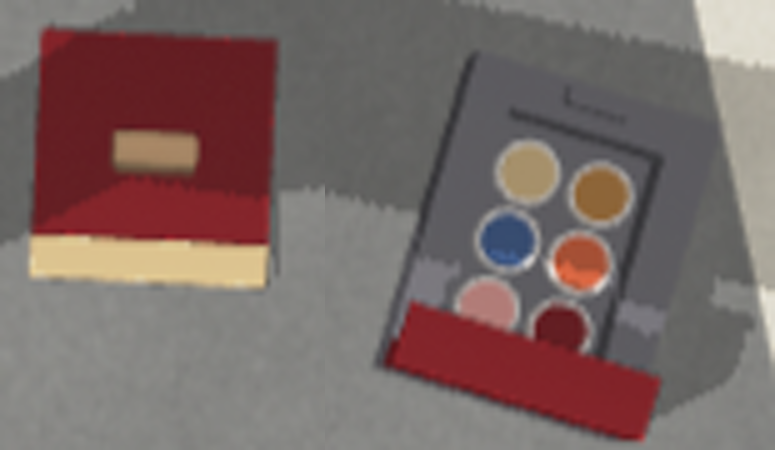

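Run:
```python
from h import *
p,d,K,T=load("top0")
print("rim far L,R",np.round(ray([(354.6,135.2),(403.6,148.9)],K,T,.03)*1000,1).tolist())
print("lip front L,R",np.round(ray([(342.2,185.4),(391.6,200.2)],K,T,.055)*1000,1).tolist())
# lip front line by edge pixels of red mask
h=cv2.cvtColor(p,cv2.COLOR_RGB2HSV); m=cv2.inRange(h,(170,150,40),(180,255,200))
g=cv2.GaussianBlur(p,(0,0),.8).astype(float); s=g[:,:,0]-g[:,:,2]
pts=[]
for u in range(346,390):
    v0=185.4+(u-342.2)*.2996; vs=np.arange(int(v0)-4,int(v0)+5)
    col=s[vs,u]; k=np.where((col[:-1]<45)&(col[1:]>=45))[0]
    if len(k): pts.append((u,vs[k[0]]+(45-col[k[0]])/(col[k[0]+1]-col[k[0]])))
w=ray(pts,K,T,.055)[:,:2]*1000
f=cv2.fitLine(w.astype(np.float32),cv2.DIST_HUBER,0,.01,.01).ravel(); print(len(pts),f, "x-axis deg",np.degrees(np.arctan2(f[1],f[0]))-90)
S,_,KS,TS=load("side0")
cv2.imwrite("pics/sc.png",cv2.resize(S[120:175,225:320],None,fx=8,fy=8,interpolation=cv2.INTER_CUBIC)[:,:,::-1])
```

```text
rim far L,R [[597.5, -229.9, 30.0], [565.0, -344.8, 30.0]]
lip front L,R [[477.8, -195.0, 55.0], [443.8, -307.7, 55.0]]
27 [ 3.0045521e-01  9.5379591e-01  4.5618393e+02 -2.6890607e+02] x-axis deg -17.484947
```

View pics/sc.png

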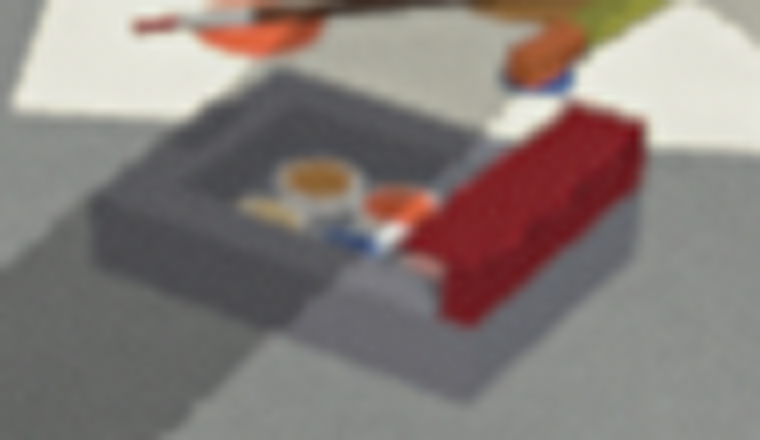

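```bash
python3 -m jog '[[[1,0,0,0,-0.88],[1,0,0,0,-0.88],[1,0,0,0,-0.88],[1,0,0,0,-0.88],[1,0,0,0,-0.88],[1,-0.5,-1,0,0],[1,-0.5,-1,0,0],[1,-0.5,-1,0,0],[1,-0.5,-1,0,0],[1,-0.5,-1,0,0]]]' 25
python3 -m jog '[[[1,-0.5,-1,0,0],[1,-0.5,-1,0,0],[1,-0.5,-1,0,0],[1,-0.5,-1,0,0],[1,-0.5,-1,0,0],[1,-0.5,-1,0,0],[1,-0.5,-1,0,0],[1,-0.5,-0.9,0,0],[1,-0.5,-0.9,0,0],[1,0,0,0,0]]]'
```

```text
time: 1.35
position: [0.3643, 0.3827, 0.2222]
tool_rot: [-0.081, -3.14, 0.001]
ft_force: [0.7, 0.1, -0.3]
grip_width: 1.003
time: 2.6
position: [0.526, 0.0194, 0.2222]
tool_rot: [-0.092, -3.14, 0.003]
ft_force: [-0.4, 0.4, -0.3]
grip_width: 1.002
```

```bash
python3 -m jog '[[[1,-0.65,-0.95,0,0],[1,0,0,0.9,0],[1,0,0,0.9,0],[1,0,0,0.9,0],[1,0,0,0.9,0],[1,0,0,0,0],[1,0,0,0,0]]]'
python3 - <<'E'
from h import *
p,*_=grab("top","t1"); s,*_=grab("side","s1")
cv2.imwrite("pics/v1.png",np.hstack([cv2.resize(p[100:220,205:325],(480,480)),cv2.resize(s[160:240,170:280],(320,480*320//440*1) if 0 else (320,233)).repeat(1,0) if 0 else cv2.resize(s[155:245,180:240],(320,480))])[:,:,::-1])
E
```

```text
time: 3.48
position: [0.5502, -0.0152, 0.0798]
tool_rot: [0.08, 3.139, 0.001]
ft_force: [-0.3, 0.3, 0.5]
grip_width: 1.003
```

View pics/v1.png

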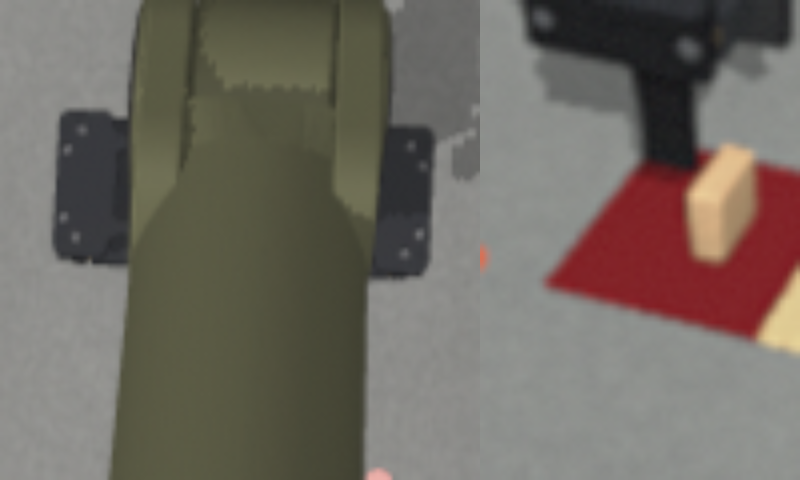

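The top view is blocked by the arm. The side view shows the finger above the plate beside the handle, which is what I expect at this height. I'll go down and grip.

```bash
python3 -m jog '[[[1,0,-0.12,0.8,0],[1,0,0,0.5,0],[1,0,0,0.3,0],[1,0,0,0.17,0],[1,0,0,0,0],[1,0,0,0,0]]]'
python3 -m jog '[[[0,0,0,0,0],[0,0,0,0,0],[0,0,0,0,0],[0,0,0,0,0],[0,0,0,0,0],[0,0,0,0,0],[0,0,0,0,0]]]' 25
```

```text
time: 4.32
position: [0.5499, -0.0206, 0.0085]
tool_rot: [0.081, 3.139, 0.0]
ft_force: [-0.2, 0.8, 0.3]
grip_width: 1.004
time: 5.2
position: [0.5492, -0.0205, 0.0078]
tool_rot: [0.081, 3.14, 0.0]
ft_force: [0.1, 0.5, -0.7]
grip_width: 0.459
```

```bash
python3 -m jog '[[[0,0,0,-0.5,0],[0,0,0,-0.8,0],[0,0,0,-0.8,0.9],[0,0,0,-0.7,0.9],[0,0,0,0,0.9],[0,0.3,-0.8,0,0],[0,0.3,-0.8,0,0],[0,0.3,-0.8,0,0],[0,0.3,-0.8,0,0],[0,0,0,0,0]]]' 30
python3 -m jog '[[[0,0.3,-0.8,0,0],[0,0.3,-0.8,0,0],[0,0.3,-0.8,0,0],[0,0.15,-0.4,0,0],[0,0,0,0,0],[0,0,0,0,0]]]'
python3 - <<'E'
from h import *
s,*_=grab("side","s2"); p,*_=grab("top","t2")
cv2.imwrite("pics/v2.png",np.hstack([cv2.resize(s[90:190,220:340],(480,400)),cv2.resize(p[130:230,320:400],(320,400))])[:,:,::-1])
E
```

```text
time: 6.45
position: [0.4652, -0.1322, 0.1197]
tool_rot: [-0.457, -3.108, -0.0]
ft_force: [0.3, 1.0, -0.3]
grip_width: 0.451
time: 7.2
position: [0.3959, -0.224, 0.1198]
tool_rot: [0.447, 3.109, 0.001]
ft_force: [0.7, 0.9, -1.0]
grip_width: 0.459
```

View pics/v2.png

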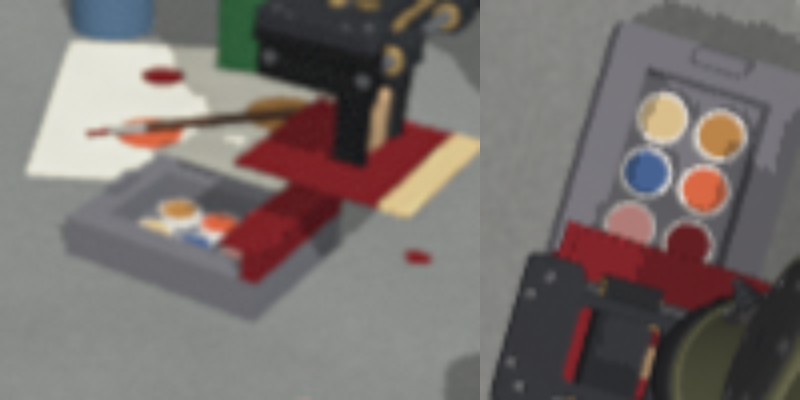

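Side view: the cover is held flat, with its far end over the hood. I'm now pressing it onto the hood to tilt it.

```bash
python3 -m jog '[[[0,0.12,-0.17,0.5,0],[0,0,0,0.6,0],[0,0,0,0.25,0],[0,0,0,0.12,0],[0,0,0,0.1,0],[0,0,0,0,0]]]' 25
python3 -m jog '[[[0,0,0,0.1,0],[0,0,0,0.1,0],[0,0,0,0.08,0],[0,0,0,0,0]]]'
python3 - <<'E'
from h import *
s,*_=grab("side","s3")
cv2.imwrite("pics/v3.png",cv2.resize(s[90:190,220:340],(720,600))[:,:,::-1])
E
```

```text
time: 8.05
position: [0.3889, -0.2303, 0.0575]
tool_rot: [0.449, 3.109, 0.0]
ft_force: [-1.5, 0.4, 1.2]
grip_width: 0.459
time: 8.55
position: [0.3882, -0.2303, 0.0456]
tool_rot: [-0.45, -3.109, -0.0]
ft_force: [-2.8, 2.1, 2.6]
grip_width: 0.459
```

View pics/v3.png

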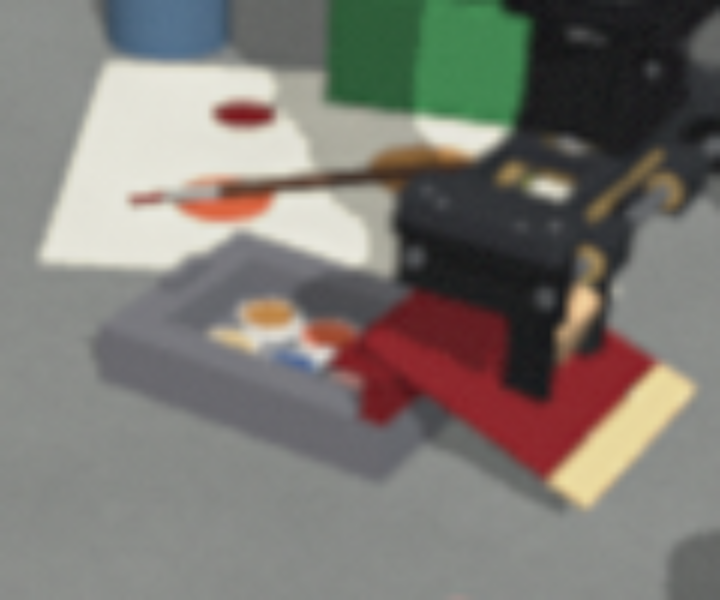

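Side view: the cover is tilted about 25° with its tongue, at about (620,430), lowest. Next I'll lift, carry it over the tray and measure.

```bash
python3 -m jog '[[[0,0,0,-0.4,0],[0,0,0,-0.7,0],[0,0,0,-0.77,0],[0,-0.5,0,0,0],[0,-0.8,0,0,0],[0,-0.8,0,0,0],[0,-0.8,0,0,0],[0,-0.5,0,0,0],[0,0,0,0,0],[0,0,0,0,0]]]' 30
python3 - <<'E'
from h import *
s,*_=grab("side","s4"); p,*_=grab("top","t4")
cv2.imwrite("pics/v4.png",np.hstack([cv2.resize(s[80:180,210:330],(480,400),interpolation=2),cv2.resize(p[130:230,320:400],(320,400),interpolation=2)])[:,:,::-1])
E
```

```text
time: 9.85
position: [0.5182, -0.2691, 0.121]
tool_rot: [0.451, 3.109, -0.0]
ft_force: [-0.7, -1.0, -0.5]
grip_width: 0.456
```

View pics/v4.png

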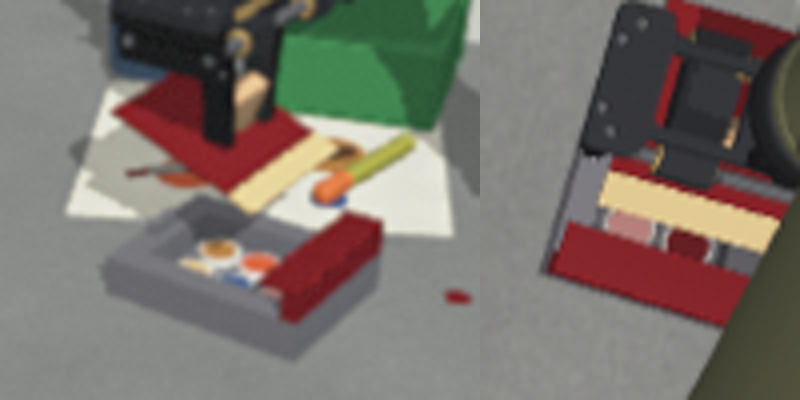

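Run:
```python
from h import *
p,d,K,T=load("t4"); s,ds,Ks,Ts=load("s4")
def px(X,K,T):
    c=(np.asarray(X)-T[:3,3])@T[:3,:3]; return np.round((K@c.T/c[2])[:2],1)
for n,pp,K_,T_,roi in(("top",p,K,T,(340,165,400,200)),("side",s,Ks,Ts,(262,105,300,140))):
    c=blobs(pp,(12,50,120),(30,255,255),roi)[0]; a=cv2.approxPolyDP(c,2,True)[:,0]; r=cv2.boxPoints(cv2.minAreaRect(c)); print(n,cv2.contourArea(c),a.tolist(),np.round(r,1).tolist())
X=[.4928,-.2018,.092]; print("expected L tip corner: top",px(X,K,T),"side",px(X,Ks,Ts))
t,u=ray([(349.8,181.2)],K,T,.092)[0],ray([(271.7,133.2)],Ks,Ts,.092)[0]; print(t,u)
# triangulate
P=[Kk@np.linalg.inv(Tk)[:3] for Kk,Tk in((K,T),(Ks,Ts))]
q=cv2.triangulatePoints(P[0],P[1],np.array([[349.8],[181.2]]),np.array([[271.7],[133.2]])); print("tri",(q[:3]/q[3]).ravel())
# lip front-left top corner, same views
print("lip L",ray([(342.2,185.4)],K,T,.055), px(ray([(342.2,185.4)],K,T,.055)[0],Ks,Ts))
```

```text
top 365.0 [[349, 180], [390, 193], [394, 186], [354, 173]] [[348.70001220703125, 180.89999389648438], [351.3999938964844, 171.89999389648438], [394.3999938964844, 184.60000610351562], [391.79998779296875, 193.60000610351562]]
side 254.5 [[299, 116], [288, 113], [267, 129], [273, 133], [287, 122], [295, 122], [297, 127]] [[264.5, 118.9000015258789], [297.6000061035156, 110.5999984741211], [301.5, 125.9000015258789], [268.29998779296875, 134.1999969482422]]
expected L tip corner: top [348.3 177.8] side [271.2 134.6]
[ 0.48516358 -0.20513523  0.092     ] [ 0.4934875  -0.20982191  0.092     ]
tri [ 0.48732794 -0.20387067  0.09569821]
lip L [[ 0.47781763 -0.19496201  0.055     ]] [275.5 149.3]
```

The side view shows the tilted tongue (left tip corner at about (272,133)) above and in front of the lip. Triangulated, the tip is about 11 mm in front of the mouth and 1–3 mm off centre. I'll correct that, lower it and look before hooking.

```bash
python3 -m jog '[[[0,0,0.04,0.4,0.1],[0,0,0,0.6,0],[0,0,0,0.3,0],[0,0,0,0.12,0],[0,0,0,0,0],[0,0,0,0,0]]]' 30
python3 - <<'E'
from h import *
s,*_=grab("side","s5"); p,*_=grab("top","t5")
cv2.imwrite("pics/v5.png",np.hstack([cv2.resize(s[90:180,225:325],(480,432),interpolation=2),cv2.resize(p[140:230,330:396],(317,432),interpolation=2)])[:,:,::-1])
E
```

```text
time: 10.7
position: [0.5197, -0.2677, 0.0645]
tool_rot: [0.464, 3.106, -0.0]
ft_force: [-0.3, 0.0, -0.4]
grip_width: 0.46
```

View pics/v5.png

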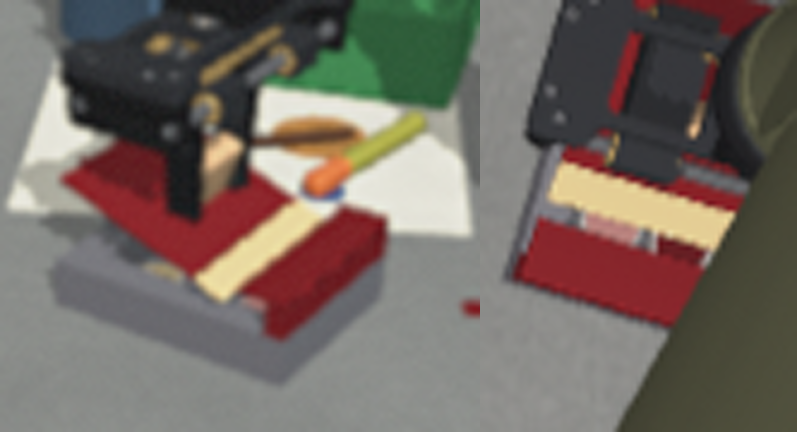

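Run:
```python
from h import *
p,d,K,T=load("t5"); s,ds,Ks,Ts=load("s5")
c=blobs(p,(12,50,120),(30,255,255),(338,165,400,200))[0]; print(cv2.approxPolyDP(c,1.5,True)[:,0].tolist())
P=[Kk@np.linalg.inv(Tk)[:3] for Kk,Tk in((K,T),(Ks,Ts))]
q=cv2.triangulatePoints(P[0],P[1],np.array([[343.4],[181.]]),np.array([[225+222/4.8],[90+300/4.8]])); X=(q[:3]/q[3]).ravel()*1000
o=np.array([504.5,-264.4]);a=np.radians(-16.9);R=np.array([[np.cos(a),np.sin(a)],[-np.sin(a),np.cos(a)]])
f=lambda v:np.round(R@(np.asarray(v)[:2]-o),1)
print("tip L tri",X,f(X)); print("tip L ray z39",f(ray([(343.4,181.)],K,T,.039)[0]*1000)); print("lip L",f(ray([(341.9,185.6)],K,T,.055)[0]*1000)); print("TCP",f([519.7,-267.7]))
# rim left long edge in top, z=.03
print("rim far L",f([597.5,-229.9]))
```

```text
[[344, 179], [346, 182], [378, 192], [382, 185], [346, 174]]
tip L tri [ 489.28979524 -200.49808048   39.98183243] [-33.1  56.7]
tip L ray z39 [-33.4  56.3]
lip L [-46.4  59.2]
TCP [15.5  1.3]
rim far L [79. 60.]
```

```bash
python3 -m jog '[[[0,0.2,0,0,0],[0,0.2,0,0,0],[0,0.15,0,0,0],[0,0.07,0,0,0],[0,0,0,0,0],[0,0,0,0,0]]]' 30
python3 -m jog '[[[0,0,0,0.1,0],[0,0,0,0.05,0],[0,0,0,0,0],[0,0,0,0,0]]]'
python3 - <<'E'
from h import *
s,*_=grab("side","s6"); p,*_=grab("top","t6")
cv2.imwrite("pics/v6.png",np.hstack([cv2.resize(s[90:180,225:325],(480,432),interpolation=2),cv2.resize(p[140:230,330:396],(317,432),interpolation=2)])[:,:,::-1])
E
```

```text
time: 11.55
position: [0.4958, -0.2602, 0.0638]
tool_rot: [0.463, 3.107, -0.0]
ft_force: [-0.1, 0.1, -1.5]
grip_width: 0.455
time: 12.05
position: [0.4955, -0.2602, 0.0577]
tool_rot: [-0.463, -3.107, -0.0]
ft_force: [0.3, -0.5, -0.6]
grip_width: 0.456
```

View pics/v6.png

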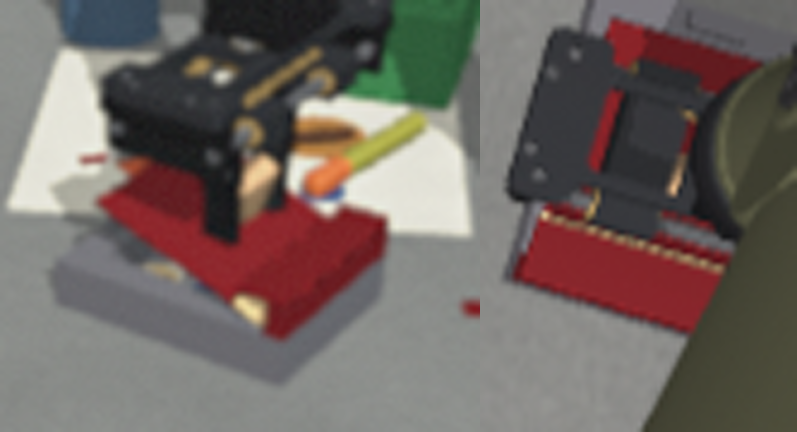

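The tongue is under the lip: only a cream sliver shows in front of it at about (545–720, 215–268), and the cover is still tilted. I'm swinging the other end down along an arc.

```bash
python3 -m jog '[[[0,0,0,0.05,0],[0,-0.05,0,0.06,0],[0,-0.05,0,0.07,0],[0,-0.05,0,0.08,0],[0,-0.05,0,0.08,0],[0,0,0,0,0]]]' 25
python3 -m jog '[[[0,-0.05,0,0.08,0],[0,-0.04,0,0.08,0],[0,0,0,0.02,0],[0,0,0,0,0],[0,0,0,0,0]]]'
python3 - <<'E'
from h import *
s,*_=grab("side","s7"); p,*_=grab("top","t7")
cv2.imwrite("pics/v7.png",np.hstack([cv2.resize(s[90:180,225:325],(480,432),interpolation=2),cv2.resize(p[140:230,330:396],(317,432),interpolation=2)])[:,:,::-1])
E
```

```text
time: 12.9
position: [0.5032, -0.2626, 0.0438]
tool_rot: [-0.463, -3.107, 0.0]
ft_force: [-0.2, 0.2, 1.0]
grip_width: 0.454
time: 13.52
position: [0.5068, -0.2636, 0.037]
tool_rot: [0.463, 3.107, -0.0]
ft_force: [-0.6, -0.0, 1.0]
grip_width: 0.458
```

View pics/v7.png

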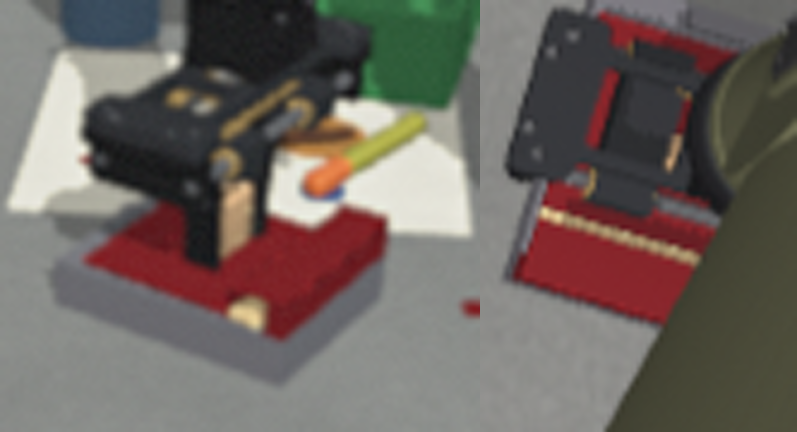

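Flat as far as can be seen. I'll release, retreat and measure.

```bash
python3 -m jog '[[[0.9,0,0,0,0],[0.9,0,0,0,0],[0.9,0,0,0,0],[0.9,0,0,0,0],[0.9,0,0,-0.3,0],[0.9,0,0,-0.6,0],[0.9,0,0,-1,0],[0.9,0,0,-1,0],[0.9,0,0,-0.5,0],[0.9,0,0,0,0]]]'
python3 -m jog '[[[0.9,0,1,0,0],[0.9,0,1,0,0],[0.9,0,1,0,0],[0.9,0,1,0,0],[0.9,0,1,0,0],[0.9,0,1,0,0],[0.9,0,0.5,0,0],[0.9,0,0,0,0]]]'
python3 - <<'E'
from h import *
s,*_=grab("side","s8"); p,d,K,T=grab("top","t8")
cv2.imwrite("pics/v8.png",np.hstack([cv2.resize(s[100:180,230:320],(450,400),interpolation=2),cv2.resize(p[130:220,330:408],(347,400),interpolation=2)])[:,:,::-1])
E
```

```text
time: 14.88
position: [0.5078, -0.2643, 0.1754]
tool_rot: [0.463, 3.103, -0.0]
ft_force: [-0.6, 0.2, -0.5]
grip_width: 0.897
time: 15.88
position: [0.5821, -0.0139, 0.1721]
tool_rot: [-0.46, -3.106, 0.001]
ft_force: [0.1, 0.3, -0.7]
grip_width: 0.903
```

View pics/v8.png

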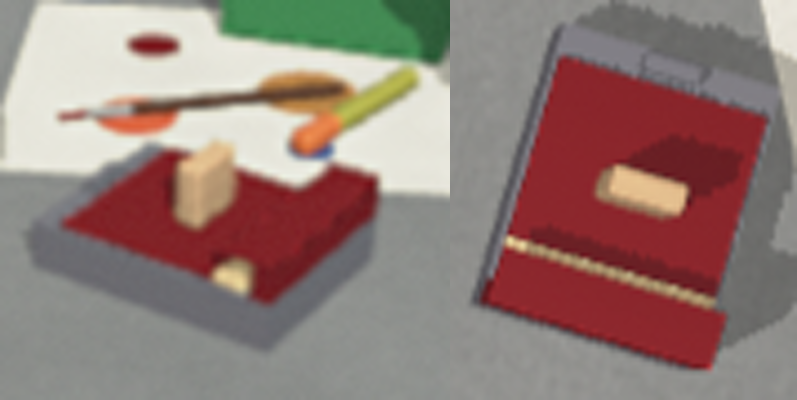

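Run:
```python
from h import *
p,d,K,T=load("t8")
o=np.array([504.5,-264.4]);a=np.radians(-16.9);R=np.array([[np.cos(a),np.sin(a)],[-np.sin(a),np.cos(a)]])
def f(uv,z): return np.round((ray(uv,K,T,z)[:,:2]*1000-o)@R.T,1).tolist()
q=lambda *c:[((x-450)/4.444+330-.4,y/4.444+130-.4) for x,y in c]
print("cover far",f(q((560,57),(770,117)),.034)); print("rim far",f(q((562,25),(778,72)),.03))
print("cream inner",f(q((509,236),(716,296)),.034)); print("lip R",f(q((727,314)),.055)) if 0 else print("lip R",f(q((727,314),(727,314)),.055))
# fitted edges by scanning: red-vs-grey transitions along tray axes (on planes)
g=cv2.cvtColor(p,cv2.COLOR_RGB2HSV)
S=p[:,:,0].astype(np.float32)-p[:,:,1]
def samp(x,y,z):
    w=np.c_[np.c_[x,y]@R+o,np.full(len(x),z*1000)]/1000; c=(w-T[:3,3])@T[:3,:3]; u=c@K.T; u=u[:,:2]/u[:,2:]
    return cv2.remap(S,u[:,0].astype(np.float32),u[:,1].astype(np.float32),cv2.INTER_LINEAR).ravel()
t=np.arange(40,80,.25); r=[]
for y in range(-50,51,5):
    v=samp(t,np.full(len(t),y),.034); k=np.where(v<35)[0]; r.append((y,t[k[0]]))
r=np.array(r); m=np.polyfit(r[:,0],r[:,1],1); print("far edge x=",m[1],"slope deg",np.degrees(np.arctan(m[0])),"resid",np.std(r[:,1]-np.polyval(m,r[:,0])))
for sg in(1,-1):
    t2=np.arange(40,75,.25); r=[]
    for x in range(-25,56,5):
        v=samp(np.full(len(t2),x),sg*t2,.034); k=np.where(v<35)[0]; r.append((x,sg*t2[k[0]]))
    r=np.array(r); m=np.polyfit(r[:,0],r[:,1],1); print("side",sg,"y=",m[1],"slope deg",np.degrees(np.arctan(m[0])),np.std(r[:,1]-np.polyval(m,r[:,0])))
zz=d[140:150,358:390]; 
def hgt(x,y):
    w=np.array([*(np.array([x,y])@R+o),34])/1000; c=(w-T[:3,3])@T[:3,:3]; u=K@c/c[2]; u=np.round(u[:2]).astype(int); r=(np.array([(u[0]-K[0,2])/K[0,0],(u[1]-K[1,2])/K[1,1],1])); return (T[:3,:3]@r*np.median(d[u[1]-1:u[1]+2,u[0]-1:u[0]+2])+T[:3,3])[2]
print("heights far/near L/R",[round(hgt(x,y)*1000,1) for x in(52,-25) for y in(45,0,-45)],"rim",[round(hgt(73,y)*1000,1) for y in(45,-45)])
```

```text
cover far [[61.6, 56.5], [63.1, -58.4]]
rim far [[79.1, 59.6], [88.1, -56.9]]
cream inner [[-37.0, 55.6], [-35.8, -57.3]]
lip R [[-45.4, -59.8], [-45.4, -59.8]]
far edge x= 63.30952380952381 slope deg 0.1376584261617547 resid 0.1727887656490691
side 1 y= 57.76102941176471 slope deg -0.2106452991553863 0.24453366394582118
side -1 y= -57.630514705882355 slope deg -0.06319384883827335 0.22621500092522404
heights far/near L/R [np.float64(34.5), np.float64(34.7), np.float64(34.9), np.float64(36.1), np.float64(34.6), np.float64(34.6)] rim [np.float64(31.1), np.float64(31.0)]
```

```bash
python3 -c "from bench import job; print(job.close_job())"
```

```text
the job is handed in; nothing more can be done
None
```

The red cover is closed on the tray and the job is handed in, after about 16 s of robot time. I gripped the handle across its width and pressed the cover's far end on the hood's top to tilt it about 20–25°, tongue down. I then slid the tongue under the lip, swung the other end down and let go.

Last checks, measured in the camera images after the release:
- **Flatness:** the cover's top is 34.5–36 mm above the table (34 mm expected), so it lies flat.
- **Centring:** its sides are at +57.8 and −57.6 mm from the tray's centre line.
- **Squareness:** it is within about 0.3° of square to the tray.
- **Tongue depth:** the far edge is at about x = +63 mm, so the tongue tip is at about −57 mm, within −62 to −52. The lip's edge measured 1–2 mm off its stated position, so the tip could be 1–2 mm shallower, still within range.
- **White cover:** I did not move the arm near it. I did not measure it again at the end.
- **Forces:** the highest force reading after any move was about 4 N.

One disagreement: the tray's far rim corner, read by eye on the shaded right side, came out 9 mm off along the tray's length, so I left it out. The lip's corners and the fitted edges agreed with each other.

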